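# Complete the row of reagent jars on the bench shelf

### The arm

A 7-joint arm with a two-finger parallel gripper is mounted at the origin on the work surface. World frame = base frame: x ahead of the robot, y to its left, z up, the work surface at z = 0. Lengths are in m, angles in degrees, forces in N, time in s.
With the tool pointing down it reaches from about 0.425 to 0.875 m from the base axis. Payload 4.7 kg.
Tool frame: the origin (TCP) lies at the very end of the fingers, on their centre line; the grasp point (between the pads) lies 19 mm behind it; x points along the fingers, z is the direction in which the jaws open and shut, and the axes are right-handed (so a half turn about x gives the same grasp; the last joint's range is limited). The gripper opens to 87 mm and grips with 3 to 60 N. Pads are 19 mm wide; open, the fingers measure 117 mm over their backs; the gripper's body (75 mm by 190 mm) begins 51 mm behind the grasp point.
Start: joints at [64.406, 18.392, -4.016, 83.108, 1.295, 78.541, -3.26], TCP at [0.289, -0.582, 0.223] pointing down, gripper open.
Joint ranges: [-163.93, 163.93], [-17.29, 119.83], [-79.2, 71.16], [3.27, 140.29], [-89.18, 269.18], [5.43, 117.66], [-154.24, 154.24]. Speed limits (degrees/s): [147.25, 147.25, 180, 180, 180, 180, 180].

### API

Orientations are given as [roll, pitch, yaw] about the fixed x, y, z axes, in that order (R = Rz(yaw) Ry(pitch) Rx(roll)).
In Python, from cell import env gives the robot as it stands. The module is installed in compiled form; this text tells all that it offers.
- The arm moves only by the tool drive_tool, never from a script. Its argument "increments" is a list of rows, each a list of 2 entries, a list of its own where there are three numbers: the shift along the tool's x, y, z scaled (see below), then the turn, a rotation vector about the tool's x, y, z scaled (see below). In form: [[[dx, dy, dz], [wx, wy, wz]], ...]. A call has 1 to 10 rows; each row shifts and turns the commanded pose from where the row before left it, along the tool's axes as they then stand; what a row does not reach is not made up. The controller multiplies each number of a shift by 0.04 m and each number of a turn by 120 degrees. A row lasts 1/10 s, in which the tool goes at most 50 mm and 8.59 degrees, less where a joint would pass 70% of its speed; a pose out of reach is approached as far as the arm can. A call with a number of a shift or a turn outside -1 to 1 is refused whole. A call with a gripper value outside its range is refused whole. "hand" is the gripper's target within -1 to 1 (fully open at 1, half-way at 0, shut at -1), set as the call begins (left out, the last holds). The fingers move at their own pace and stop on an object; "squeeze" is the grip in N (left out, the last holds). Time passes only in rows, so rows that do not move let the fingers close. It gives the time, the measured TCP pose, the force and the opening at its end, in the units of the state.
- env.get_obs(): the state, without advancing time (a new reading comes with each control period).
- env.read_camera(name): name is "side" or "top"; returns a dict with "frame" (400x640x3 uint8, red, green, blue), "fx", "fy", "cx", "cy" (pixels), "R" (3x3) and "t" (3): a world point X has camera coordinates R X + t. Camera axes: x right, y down, z forward; pixel columns grow to the right and rows downward; lengths in m; the calibration is good to about 2 mm. A picture is of the moment at which its call begins. There is no depth.
- env.sign_off(): hands the job in, once; it reports no verdict.
The state is a dict: "time_s": time; "qpos": joint angles; "joint_velocities": joint speeds; "effort": joint torques, N m; "tool_pos": TCP position; "tool_rot": TCP orientation; "force": force on the tool from outside, world axes, zero at the start; "wrist_torque": the same for the moment, N m; "grip_width": finger opening in m.
Only numpy, scipy, OpenCV 4.12 (cv2) and the standard library are available. Lean on these libraries where they do the work, as an engineer would, in place of code of your own. Each camera call takes 0.05 s, during which the arm holds its last target.

### The job

Two loose wide-capped amber jars on the bench belong on the low white shelf with the one like them that already stands there. Stand both upright on the shelf so that the three make one straight row along the middle of the board, about a finger's width (20 mm) between neighbours, in any order and on whichever side has room. Leave the jar already on the shelf where it stands, and do not tip any of the three.

Things in the scene. Friction and masses are not known exactly. Their poses are not given: they have to be found in the camera images.
- shelf: fixed low shelf on the bench: level white board 130 mm deep (x) by 400 mm long (y), its top 80 mm above the bench, on two end panels. Origin: at bench height under the board's centre. x points across the board, away from the robot, y along it, z up; it may be turned a few degrees. The row runs along y at x = 0, the middle of the board's depth.
- standing_jar: round amber glass jar, 56 mm diameter, 85 mm tall, straight-sided up to 64 mm, wide white screw cap (54 mm), blank paper band, about 0.2 kg. Origin: centre of its underside, z up its axis. Starts on the shelf, mid-depth, up to 130 mm either side of the shelf's centre, alone there.
- jar_1: round amber glass jar, 56 mm diameter, 85 mm tall, straight-sided up to 64 mm, wide white screw cap (54 mm), blank paper band, about 0.2 kg. Origin: centre of its underside, z up its axis. Loose, upright on the bench between robot and shelf; an unwanted bottle (122 mm tall) and slim vial (65 mm) stand in that line too, 100 mm or more from it.
- jar_2: round amber glass jar, 56 mm diameter, 85 mm tall, straight-sided up to 64 mm, wide white screw cap (54 mm), blank paper band, about 0.2 kg. Origin: centre of its underside, z up its axis. The other loose one, like jar_1 and interchangeable with it. Far to the sides stand a wash bottle (215 mm tall) and a beaker of tubes (107 mm).
There are look-alikes about, which are no part of the job. What is shaped like the jar_2 but red is not meant.

How it is judged:
By the outcome, as a careful person would: the job done as asked, in the order asked, and still so for the second after the job is handed in, with the robot touching nothing.
It also fails if it takes over 64 s, if anything falls off the work surface, if the arm or the gripper's body presses on something with over 40 N, if the wrist force passes 120 N, or if a joint passes its speed limit or range.

## Working session

There is one attempt and no reset: what is moved stays moved. The work goes in short steps, Python scripts to look and compute and a tool call to move; the robot and the scene stay as the last step left them, time stands still between calls to the robot, and variables do not carry over. Pictures are saved under pics/ and viewed, and the job is handed in when it is done.

Besides the shell and the picture viewer there is one more tool, called after "Request:" by a JSON object that holds its "name" and its "arguments". drive_tool: Moves the arm, as the interface text tells. Shifts and turns lie within -1 to 1; 1 stands for 0.04 m of shift or 120 degrees of turn. Its arguments: {"type":"object","properties":{"increments":{"type":"array"},"hand":{"type":"number"},"squeeze":{"type":"number"}},"required":["increments"]}

```bash
mkdir -p pics
python3 - <<'E'
from cell import env
import cv2,numpy as np
o=env.get_obs()
for k,v in o.items(): print(k,v)
for n in ("side","top"):
    c=env.read_camera(n); cv2.imwrite(f"pics/{n}0.png",c["frame"][:,:,::-1])
    print(n,c["fx"],c["fy"],c["cx"],c["cy"],np.round(c["R"],4).tolist(),np.round(c["t"],4).tolist())
    np.savez(f"pics/{n}0.npz",**c)
E
```

```text
time_s 0.0
qpos [64.40633497 18.43830338 -4.01607616 83.17323528  1.29632406 78.5402767
 -3.26110047]
joint_velocities [-0.05059326  0.033762    0.01244727  0.0825668  -0.07362263 -0.0283435
 -0.0015398 ]
effort [-6.54580867e-05 -4.91294789e+01 -4.04130695e-01 -3.12522089e+01
 -6.39413833e-02  4.38973715e-02  1.72577943e-04]
tool_pos [ 0.28874228 -0.58174755  0.22148476]
tool_rot [-176.35592439   89.89328518  120.04713398]
force [-0.82022744  0.42236002 -0.32974121]
wrist_torque [ 0.01942651 -0.04239532  0.04232181]
grip_width 0.08666341579419436
side 406.4748786199572 406.4748786199572 312.3126909887143 197.1199399086472 [[-0.8729, -0.4878, -0.0107], [-0.2412, 0.4505, -0.8596], [0.4241, -0.7477, -0.5109]] [0.4028, 0.2518, 0.4699]
top 372.5523120059536 372.5523120059536 320.0343847110836 205.27269231816464 [[0.0123, -0.9997, -0.0199], [-0.9835, -0.0085, -0.1806], [0.1803, 0.0218, -0.9834]] [-0.0743, 0.5042, 0.7881]
```

View pics/side0.png

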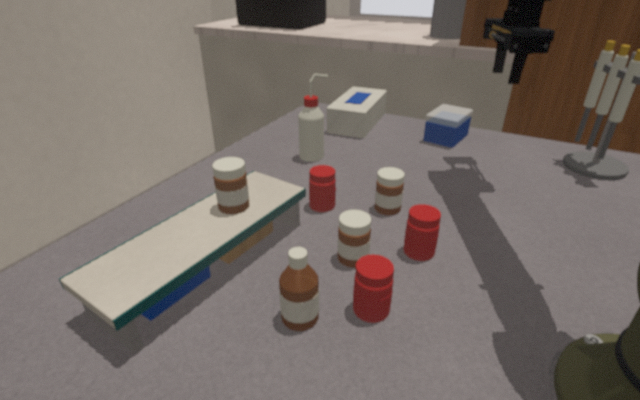

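View pics/top0.png

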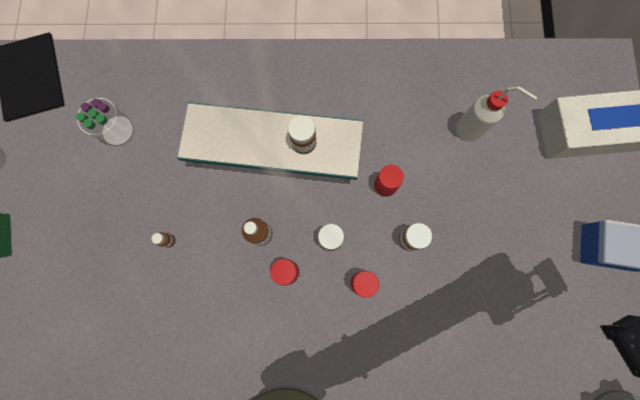

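The top view shows the standing jar's cap at about (302,129) on the board. The two loose jars' caps are at (331,237) and (418,236). There are red look-alikes at (389,180), (284,272) and (366,284), with the bottle at (256,231) and the vial at (162,239). Next I'll measure positions.

```bash
cat > h.py <<'E'
import numpy as np,cv2
from scipy.optimize import least_squares
def ray(c,u,v,z):
    d=c["R"].T@np.array([(u-c["cx"])/c["fx"],(v-c["cy"])/c["fy"],1.]); o=-c["R"].T@c["t"]
    return (o+d*(z-o[2])/d[2])
def proj(c,X):
    p=np.atleast_2d(X)@c["R"].T+c["t"]; return np.c_[c["fx"]*p[:,0]/p[:,2]+c["cx"],c["fy"]*p[:,1]/p[:,2]+c["cy"]]
def load(n): return dict(np.load(n))
E
python3 - <<'E'
from h import *
t=load("pics/top0.npz"); s=load("pics/side0.npz")
for n,c,b in(("t",t,(140,80,460,300)),("s",s,(60,140,460,340))):
    x0,y0,x1,y1=b; f=c["frame"][y0:y1,x0:x1,::-1]; k=2.5 if n=="t" else 2
    cv2.imwrite(f"pics/{n}z.png",cv2.resize(f,None,fx=k,fy=k,interpolation=cv2.INTER_CUBIC))
for nm,uv,su,zz in(("stand",(302,129),(230,167),.165),("j1",(331,237),(354,220),.085),("j2",(418,236),(390,176),.085)):
    print(nm,ray(t,*uv,zz),ray(s,*su,zz))
for uv in((190,104),(363,121),(358,178),(180,158)): print(uv,ray(t,*uv,.08))
E
```

```text
stand [ 0.63664736 -0.03393902  0.165     ] [ 0.62424892 -0.01908889  0.165     ]
j1 [ 0.43029759 -0.0936775   0.085     ] [ 0.42827484 -0.08355461  0.085     ]
j2 [ 0.43426536 -0.27498492  0.085     ] [ 0.42952401 -0.25923203  0.085     ]
(190, 104) [0.72978486 0.2284232  0.08      ]
(363, 121) [ 0.6903267  -0.16320086  0.08      ]
(358, 178) [ 0.55931805 -0.15128328  0.08      ]
(180, 158) [0.60206717 0.24100948 0.08      ]
```

View pics/tz.png

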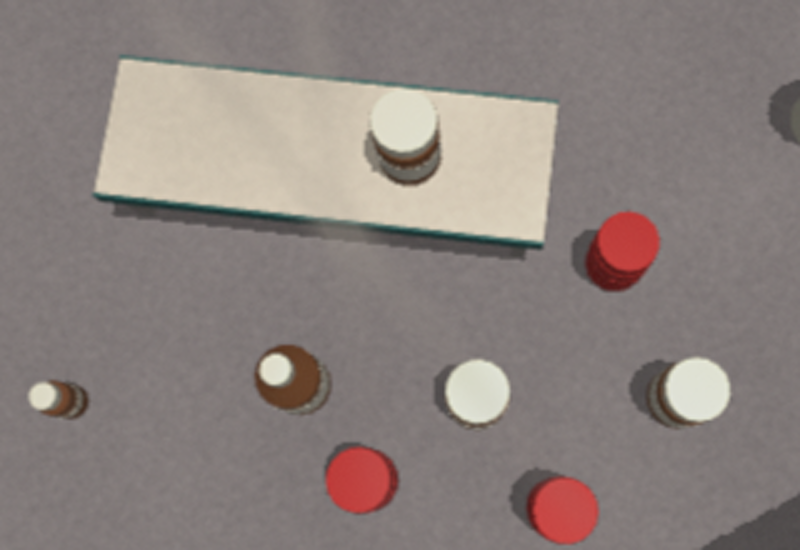

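View pics/sz.png

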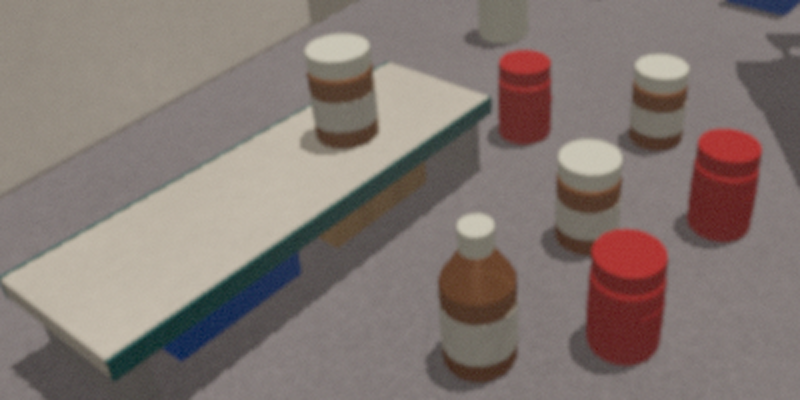

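```bash
cat >> h.py <<'E'
from scipy.ndimage import map_coordinates
A=np.linspace(0,2*np.pi,60,endpoint=False)
def ring(x,y,z,r): return np.c_[x+r*np.cos(A),y+r*np.sin(A),np.full(60,z)]
def gradmag(c):
    f=cv2.GaussianBlur(c["frame"].astype(np.float32),(0,0),1.0)
    g=np.zeros(f.shape[:2],np.float32)
    for k in range(3): g=np.maximum(g,np.hypot(cv2.Sobel(f[:,:,k],5,1,0),cv2.Sobel(f[:,:,k],5,0,1)))
    return np.minimum(g,120)
def outline(c,x,y,z0):
    P=np.r_[proj(c,ring(x,y,z0,.028)),proj(c,ring(x,y,z0+.064,.028)),proj(c,ring(x,y,z0+.066,.027)),proj(c,ring(x,y,z0+.085,.027))]
    h=cv2.convexHull(P.astype(np.float32))[:,0]
    h=np.r_[h,h[:1]]; L=np.r_[0,np.cumsum(np.hypot(*np.diff(h,axis=0).T))]
    q=np.linspace(0,L[-1],120); return np.c_[np.interp(q,L,h[:,0]),np.interp(q,L,h[:,1])]
def score(c,g,x,y,z0):
    o=outline(c,x,y,z0); s=map_coordinates(g,[o[:,1],o[:,0]],order=1).mean()
    k=proj(c,ring(x,y,z0+.085,.027)); return s+map_coordinates(g,[k[:,1],k[:,0]],order=1).mean()
def fit(cams,x,y,z0,R=.016):
    G=[gradmag(c) for c in cams]
    best=None
    for st,R in((.002,R),(.0005,.003)):
        b=(-1,)
        for dx in np.arange(-R,R+1e-9,st):
            for dy in np.arange(-R,R+1e-9,st):
                v=sum(score(c,g,x+dx,y+dy,z0) for c,g in zip(cams,G))
                if v>b[0]: b=(v,x+dx,y+dy)
        _,x,y=b
    return np.round(b,4)
E
python3 - <<'E'
from h import *
t=load("pics/top0.npz"); s=load("pics/side0.npz")
P={}
for nm,x,y,z in(("st",.634,-.03,.08),("j1",.43,-.09,0),("j2",.433,-.27,0)):
    print(nm,fit([t],x,y,z),fit([s],x,y,z),fit([t,s],x,y,z)); P[nm]=(*fit([t,s],x,y,z)[1:],z)
# shelf
def corners(cx,cy,a):
    a=np.radians(a); ex=np.array([np.cos(a),np.sin(a)]); ey=np.array([-ex[1],ex[0]])
    return np.array([[*(np.array([cx,cy])+u*.065*ex+v*.2*ey),.08] for u,v in((1,1),(1,-1),(-1,-1),(-1,1))])
def ss(p,cams,G):
    C=corners(*p); v=0
    for c,g in zip(cams,G):
        for i in range(4):
            q=proj(c,C[i]+np.linspace(0.02,.98,60)[:,None]*(C[(i+1)%4]-C[i])); v-=map_coordinates(g,[q[:,1],q[:,0]],order=1).mean()
    return v
from scipy.optimize import differential_evolution as de
for cams in([t],[s],[t,s]):
    G=[gradmag(c) for c in cams]
    r=de(ss,[(.63,.66),(.02,.055),(-10,-2)],args=(cams,G),seed=1); print(len(cams),np.round(r.x,4),r.fun)
for n,c in(("t",t),("s",s)):
    f=cv2.resize(c["frame"][:,:,::-1],None,fx=3,fy=3,interpolation=cv2.INTER_CUBIC)
    pl=lambda q,cl:cv2.polylines(f,[np.int32((q+.5)*3-.5)],True,cl,1)
    for x,y,z in P.values(): pl(outline(c,x,y,z),(0,255,0)); pl(proj(c,ring(x,y,z+.085,.027)),(255,0,255))
    pl(proj(c,corners(*r.x)),(0,0,255))
    b=(160,90,440,280) if n=="t" else (65,140,330,340)
    x0,y0,x1,y1=[3*k for k in b]; f=f[y0:y1,x0:x1]; 
    if f.shape[1]>800:f=cv2.resize(f,(800,int(f.shape[0]*800/f.shape[1])))
    cv2.imwrite(f"pics/{n}ov.png",f)
E
```

```text
st [ 1.907081e+02  6.405000e-01 -3.250000e-02] [ 2.305331e+02  6.365000e-01 -2.950000e-02] [ 4.160123e+02  6.380000e-01 -3.100000e-02]
j1 [ 2.2547e+02  4.3500e-01 -9.3000e-02] [ 2.059866e+02  4.305000e-01 -9.150000e-02] [ 4.251436e+02  4.315000e-01 -9.200000e-02]
j2 [219.0532   0.436   -0.2755] [217.3438   0.434   -0.275 ] [ 4.329392e+02  4.345000e-01 -2.755000e-01]
1 [ 0.6469  0.0426 -5.8844] -479.736
1 [ 0.6431  0.0448 -5.792 ] -456.974365234375
2 [ 0.6453  0.0438 -5.8556] -920.285400390625
```

View pics/tov.png

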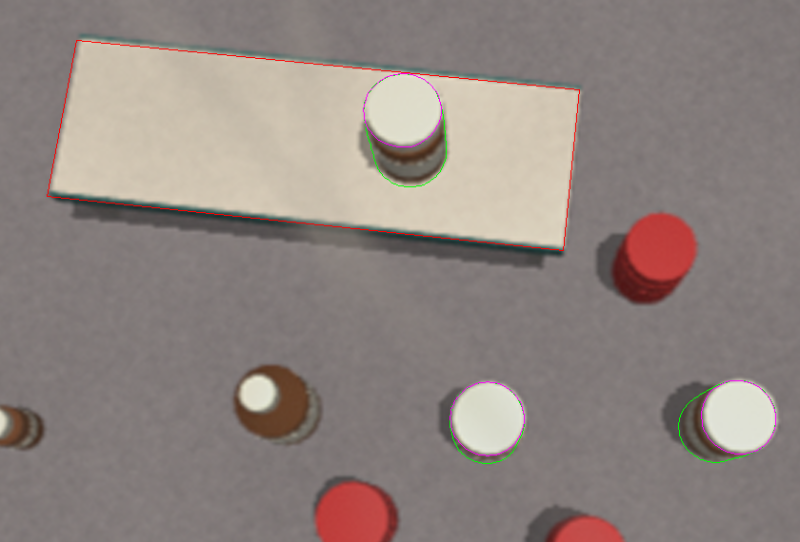

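View pics/sov.png

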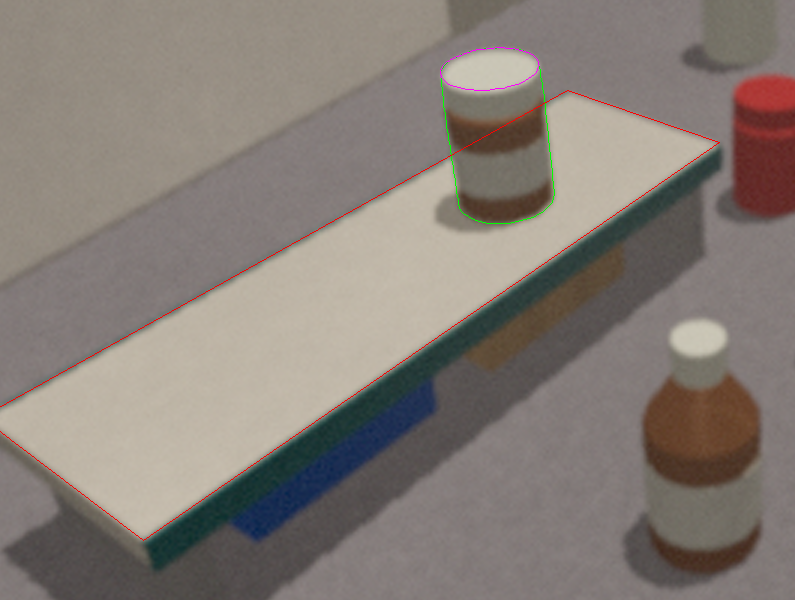

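The overlays match the jars and shelf closely, and the standing jar lies 0.4 mm from the board's midline. I'll grasp with the jaws opening across the board so the neighbours stay clear of the fingers. Now the moves.

```bash
cat > mv.py <<'E'
import sys,numpy as np
from cell import env
from scipy.spatial.transform import Rotation as Ro
o=env.get_obs(); R=Ro.from_euler("xyz",o["tool_rot"],degrees=True)
YAW=float(sys.argv[4]) if len(sys.argv)>4 else -5.86
print("t",round(o["time_s"],2),"pos",np.round(o["tool_pos"],4),"F",np.round(o["force"],1),"w",round(o["grip_width"],4),"q",np.round(o["qpos"],0))
print("axes x,y,z",np.round(R.as_matrix().T,4).tolist())
a=np.radians(YAW)
for sg in(1,-1):
    z=sg*np.array([np.cos(a),np.sin(a),0]); x=np.array([0,0,-1.]); y=np.cross(z,x)
    T=Ro.from_matrix(np.c_[x,y,z]); rv=(R.inv()*T).as_rotvec(degrees=True); print("rotvec deg",np.round(rv,2),"units",np.round(rv/120,4))
if len(sys.argv)>3:
    d=np.array(list(map(float,sys.argv[1:4])))-o["tool_pos"]
    print("shift now-axes units",np.round(R.inv().apply(d)/.04,3)," final-axes",np.round(T.inv().apply(d)/.04,3), "(last sg)")
E
python3 mv.py 0.432 -0.092 0.2
python3 - <<'E'
from h import *
t=load("pics/top0.npz")
for n,u,v,z in(("red",389,180,.085),("red",284,272,.085),("red",366,284,.085),("bottle",250,228,.122),("vial",157,239,.065)): print(n,np.round(ray(t,u,v,z),3))
E
```

```text
t 0.1 pos [ 0.2888 -0.5818  0.2216] F [ 0.3  0.3 -0.3] w 0.0869 q [64. 18. -4. 83.  1. 79. -3.]
axes x,y,z [[-0.0009, 0.0015, -1.0], [0.8957, 0.4447, -0.0001], [0.4447, -0.8957, -0.0018]]
rotvec deg [-5.774e+01 -1.000e-01 -4.000e-02] units [-4.811e-01 -8.000e-04 -4.000e-04]
rotvec deg [ 1.2226e+02 -5.0000e-02  1.1000e-01] units [ 1.0189e+00 -4.0000e-04  9.0000e-04]
shift now-axes units [ 0.554  8.652 -9.374]  final-axes [  0.539 -12.546  -2.312] (last sg)
red [ 0.554 -0.217  0.085]
red [0.357 0.003 0.085]
red [ 0.335 -0.166  0.085]
bottle [0.443 0.07  0.122]
vial [0.424 0.283 0.065]
```

Request:
{"name": "drive_tool", "arguments": {"increments": [[[0, 0.4, -0.4], [0, 0, 0]], [[0, 0.7, -0.8], [0, 0, 0]], [[0, 0.8, -0.9], [0, 0, 0]], [[0, 0.8, -0.9], [0, 0, 0]], [[0, 0.8, -0.9], [0, 0, 0]], [[0, 0.8, -0.9], [0, 0, 0]], [[0, 0.8, -0.9], [0, 0, 0]], [[0, 0.8, -0.9], [0, 0, 0]], [[0, 0.8, -0.9], [0, 0, 0]], [[0, 0.8, -0.8], [0, 0, 0]]], "hand": 1}}

```text
time_s: 1.1
tool_pos: [0.4099, -0.1492, 0.2224]
tool_rot: [-53.5, 90.0, -117.1]
force: [1.5, -0.7, 0.2]
grip_width: 0.0873
```

Request:
{"name": "drive_tool", "arguments": {"increments": [[[0, 0.6, -0.6], [0, 0, 0]], [[0, 0.3, -0.4], [0, 0, 0]], [[0, 0, 0], [-0.06, 0, 0]], [[0, 0, 0], [-0.07, 0, 0]], [[0, 0, 0], [-0.07, 0, 0]], [[0, 0, 0], [-0.07, 0, 0]], [[0, 0, 0], [-0.07, 0, 0]], [[0, 0, 0], [-0.07, 0, 0]], [[0, 0, 0], [-0.07, 0, 0]], [[0, 0, 0], [0, 0, 0]]]}}

```text
time_s: 2.1
tool_pos: [0.4242, -0.0995, 0.2222]
tool_rot: [-178.8, 90.0, 175.2]
force: [-0.7, -0.1, 0.4]
grip_width: 0.0869
```

```bash
sed -i 's/for sg in(1,-1)/for sg in(1,)/' mv.py; python3 mv.py 0.432 -0.092 0.026
```

```text
t 2.1 pos [ 0.4242 -0.0995  0.2222] F [-0.7 -0.1  0.4] w 0.0869 q [ 37.  -8. -25. 111.  -3.  76.   7.]
axes x,y,z [[-0.0007, 0.0001, -1.0], [0.104, 0.9946, -0.0], [0.9946, -0.104, -0.0007]]
rotvec deg [-0.11 -0.04  0.  ] units [-0.0009 -0.0003  0.    ]
shift now-axes units [4.905 0.208 0.176]  final-axes [4.905 0.207 0.174] (last sg)
```

Request:
{"name": "drive_tool", "arguments": {"increments": [[[0, 0.21, 0.17], [0, 0, 0]], [[0.5, 0, 0], [0, 0, 0]], [[0.8, 0, 0], [0, 0, 0]], [[0.8, 0, 0], [0, 0, 0]], [[0.8, 0, 0], [0, 0, 0]], [[0.7, 0, 0], [0, 0, 0]], [[0.6, 0, 0], [0, 0, 0]], [[0.4, 0, 0], [0, 0, 0]], [[0.3, 0, 0], [0, 0, 0]], [[0, 0, 0], [0, 0, 0]]]}}

```text
time_s: 3.1
tool_pos: [0.4313, -0.0912, 0.0252]
tool_rot: [158.1, 89.8, 152.1]
force: [-0.1, -0.4, 0.1]
grip_width: 0.0867
```

```bash
python3 mv.py 0.432 -0.092 0.026
python3 - <<'E'
from h import *
from cell import env
s=env.read_camera("side"); np.savez("pics/s1.npz",**s)
cv2.imwrite("pics/s1.png",cv2.resize(s["frame"][120:320,220:490,::-1],None,fx=2.9,fy=2.9,interpolation=2))
E
```

```text
t 3.1 pos [ 0.4313 -0.0912  0.0252] F [-0.1 -0.4  0.1] w 0.0867 q [ 35.   6. -27. 123.   4.  52.  -1.]
axes x,y,z [[-0.0027, 0.0014, -1.0], [0.1055, 0.9944, 0.0011], [0.9944, -0.1055, -0.0028]]
rotvec deg [-0.19 -0.16 -0.07] units [-0.0016 -0.0014 -0.0005]
shift now-axes units [-0.021 -0.019  0.02 ]  final-axes [-0.021 -0.019  0.02 ] (last sg)
```

View pics/s1.png

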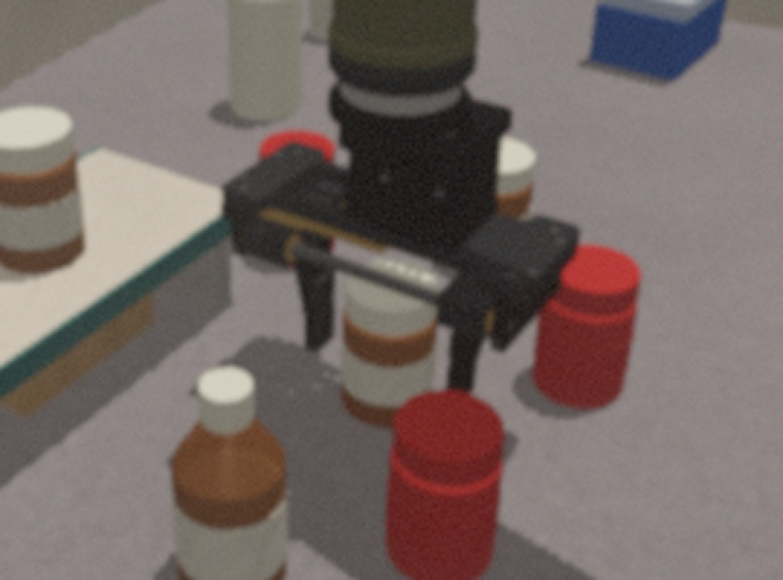

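The open fingers straddle jar_1 (around crop pixel 390,350) without touching it. I'll close now.

Request:
{"name": "drive_tool", "arguments": {"increments": [[[0, 0, 0], [0, 0, 0]], [[0, 0, 0], [0, 0, 0]], [[0, 0, 0], [0, 0, 0]], [[0, 0, 0], [0, 0, 0]], [[0, 0, 0], [0, 0, 0]], [[0, 0, 0], [0, 0, 0]], [[0, 0, 0], [0, 0, 0]], [[0, 0, 0], [0, 0, 0]]], "hand": -1, "squeeze": 20}}

```text
time_s: 3.95
tool_pos: [0.4322, -0.0921, 0.0268]
tool_rot: [-92.4, 90.0, -98.4]
force: [-1.7, 0.2, 5.2]
grip_width: 0.0554
```

Request:
{"name": "drive_tool", "arguments": {"increments": [[[-0.1, 0, 0], [0, 0, 0]], [[-0.3, 0, 0], [0, 0, 0]], [[-0.5, 0, 0], [0, 0, 0]], [[-0.7, 0, 0], [0, 0, 0]], [[-0.8, 0, 0], [0, 0, 0]], [[-0.8, 0, 0], [0, 0, 0]], [[-0.8, 0, 0], [0, 0, 0]], [[-0.5, 0, 0], [0, 0, 0]], [[-0.2, 0, 0], [0, 0, 0]], [[0, 0, 0], [0, 0, 0]]]}}

```text
time_s: 4.95
tool_pos: [0.4327, -0.092, 0.2156]
tool_rot: [-16.3, 89.9, -22.3]
force: [-0.3, 0.2, -2.9]
grip_width: 0.0555
```

```bash
python3 - <<'E'
a=__import__("numpy").radians(-5.86);import numpy as np
ex=np.array([np.cos(a),np.sin(a)]);ey=np.array([-ex[1],ex[0]]);c=np.array([.6453,.0438]);d=np.array([.638,-.031])-c
s=d@ey;print(s,d@ex)
for k in(.076,.152,-.076):print(np.round(c+ey*(s+k),4))
E
python3 mv.py 0.6454 0.0446 0.108
```

```text
-0.07515443641131307 0.000375083587884005
[0.6454 0.0446]
[0.6531 0.1202]
[ 0.6299 -0.1066]
t 4.95 pos [ 0.4327 -0.092   0.2156] F [-0.3  0.2 -2.9] w 0.0555 q [ 37.  -7. -26. 111.  -3.  75.   6.]
axes x,y,z [[0.0021, -0.0009, -1.0], [0.1044, 0.9945, -0.0006], [0.9945, -0.1044, 0.0022]]
rotvec deg [-0.13  0.12  0.04] units [-0.0011  0.001   0.0003]
shift now-axes units [2.697 3.954 4.926]  final-axes [2.689 3.941 4.941] (last sg)
```

Request:
{"name": "drive_tool", "arguments": {"increments": [[[0, 0.2, 0.24], [0, 0, 0]], [[0, 0.4, 0.5], [0, 0, 0]], [[0, 0.5, 0.65], [0, 0, 0]], [[0, 0.55, 0.7], [0, 0, 0]], [[0, 0.6, 0.75], [0, 0, 0]], [[0, 0.6, 0.75], [0, 0, 0]], [[0, 0.5, 0.65], [0, 0, 0]], [[0, 0.4, 0.5], [0, 0, 0]], [[0, 0.2, 0.2], [0, 0, 0]], [[0, 0, 0], [0, 0, 0]]]}}

```text
time_s: 5.95
tool_pos: [0.6451, 0.0468, 0.2123]
tool_rot: [152.5, 89.8, 146.7]
force: [-0.2, 0.7, -2.4]
grip_width: 0.0556
```

```bash
python3 mv.py 0.6454 0.0446 0.108;  python3 - <<'E'
from h import *
from cell import env
for n in("side","top"):
    s=env.read_camera(n); np.savez(f"pics/{n}2.npz",**s)
    cv2.imwrite(f"pics/{n}2.png",s["frame"][:,:,::-1])
E
```

```text
t 5.95 pos [0.6451 0.0468 0.2123] F [-0.2  0.7 -2.4] w 0.0556 q [ 20.  22. -34.  83.  12.  79. -21.]
axes x,y,z [[-0.0033, 0.0021, -1.0], [0.1017, 0.9948, 0.0018], [0.9948, -0.1017, -0.0035]]
rotvec deg [ 0.02 -0.2  -0.1 ] units [ 0.0002 -0.0016 -0.0009]
shift now-axes units [ 2.608 -0.059  0.023]  final-axes [ 2.608 -0.054  0.014] (last sg)
```

View pics/side2.png

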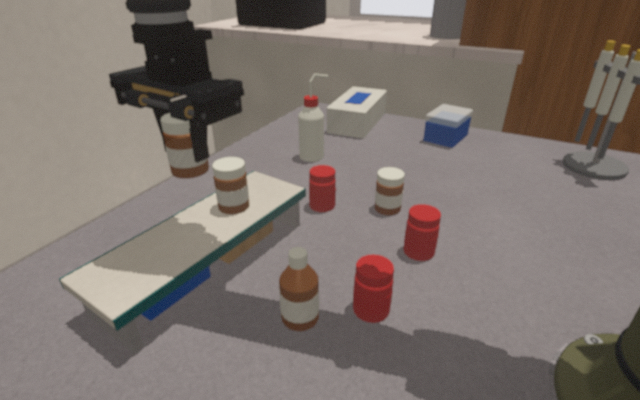

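jar_1 hangs upright in the grip at about (188,145), above the board. Lowering it now.

Request:
{"name": "drive_tool", "arguments": {"increments": [[[0.2, -0.06, 0], [0, 0, 0]], [[0.4, 0, 0], [0, 0, 0]], [[0.5, 0, 0], [0, 0, 0]], [[0.5, 0, 0], [0, 0, 0]], [[0.4, 0, 0], [0, 0, 0]], [[0.25, 0, 0], [0, 0, 0]], [[0.1, 0, 0], [0, 0, 0]], [[0, 0, 0], [0, 0, 0]], [[0, 0, 0], [0, 0, 0]]]}}

```text
time_s: 6.95
tool_pos: [0.6456, 0.0423, 0.1214]
tool_rot: [8.1, 89.9, 2.1]
force: [-0.1, 0.1, -1.1]
grip_width: 0.0554
```

```bash
python3 mv.py 0.6454 0.0446 0.107
```

```text
t 6.95 pos [0.6456 0.0423 0.1214] F [-0.1  0.1 -1.1] w 0.0554 q [ 20.  25. -33.  90.  14.  69. -22.]
axes x,y,z [[0.0014, 0.0001, -1.0], [0.1044, 0.9945, 0.0002], [0.9945, -0.1044, 0.0014]]
rotvec deg [-0.14  0.08 -0.01] units [-0.0011  0.0007 -0.0001]
shift now-axes units [ 0.359  0.057 -0.01 ]  final-axes [ 0.359  0.057 -0.01 ] (last sg)
```

Request:
{"name": "drive_tool", "arguments": {"increments": [[[0.1, 0.06, 0], [0, 0, 0]], [[0.1, 0, 0], [0, 0, 0]], [[0.05, 0, 0], [0, 0, 0]], [[0, 0, 0], [0, 0, 0]], [[0, 0, 0], [0, 0, 0]]]}}

```text
time_s: 7.45
tool_pos: [0.6452, 0.0445, 0.1105]
tool_rot: [-119.0, 90.0, -125.0]
force: [0.1, 0.8, -1.8]
grip_width: 0.0552
```

Request:
{"name": "drive_tool", "arguments": {"increments": [[[0, 0, 0], [0, 0, 0]], [[0, 0, 0], [0, 0, 0]], [[0, 0, 0], [0, 0, 0]]]}}

```text
time_s: 7.75
tool_pos: [0.6453, 0.0445, 0.1106]
tool_rot: [-27.8, 90.0, -33.8]
force: [0.1, -0.3, -1.0]
grip_width: 0.0558
```

```bash
python3 mv.py 0.6454 0.0446 0.107;  python3 - <<'E'
from h import *
from cell import env
for n in("side","top"):
    s=env.read_camera(n); np.savez(f"pics/{n}3.npz",**s)
    f=s["frame"][:,:,::-1]; f=f[90:310,60:360] if n=="side" else f[60:240,170:420]
    cv2.imwrite(f"pics/{n}3.png",cv2.resize(f,None,fx=2.6,fy=2.6,interpolation=2))
E
```

```text
t 7.75 pos [0.6453 0.0445 0.1106] F [ 0.1 -0.3 -1. ] w 0.0558 q [ 19.  26. -33.  90.  15.  68. -23.]
axes x,y,z [[0.0001, -0.0001, -1.0], [0.1045, 0.9945, -0.0001], [0.9945, -0.1045, 0.0002]]
rotvec deg [-0.14  0.01  0.  ] units [-0.0012  0.0001  0.    ]
shift now-axes units [0.091 0.003 0.003]  final-axes [0.091 0.003 0.003] (last sg)
```

View pics/side3.png

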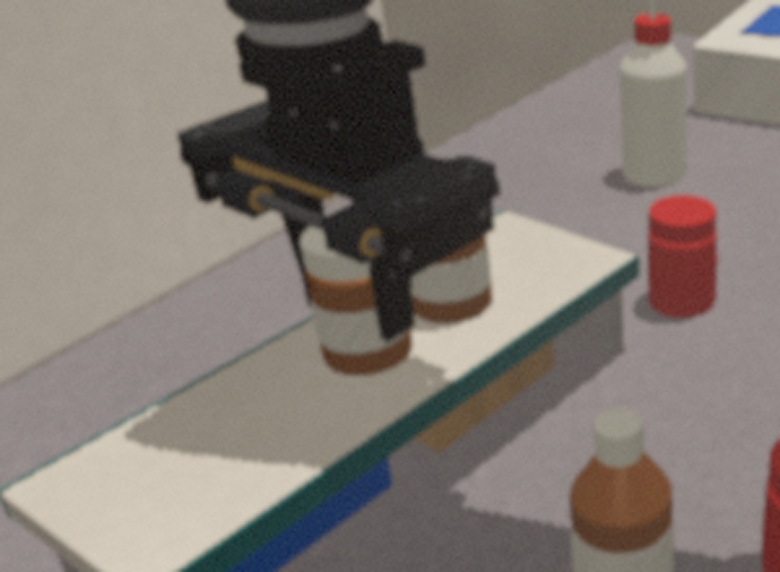

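jar_1 is a few mm above the board, upright and clear of its neighbour. Creeping down to contact.

Request:
{"name": "drive_tool", "arguments": {"increments": [[[0.03, 0, 0], [0, 0, 0]], [[0.03, 0, 0], [0, 0, 0]], [[0.02, 0, 0], [0, 0, 0]], [[0, 0, 0], [0, 0, 0]], [[0, 0, 0], [0, 0, 0]]]}}

```text
time_s: 8.35
tool_pos: [0.6452, 0.0445, 0.1072]
tool_rot: [-154.4, 90.0, -160.4]
force: [0.1, -0.0, -1.7]
grip_width: 0.0556
```

Request:
{"name": "drive_tool", "arguments": {"increments": [[[0.02, 0, 0], [0, 0, 0]], [[0, 0, 0], [0, 0, 0]], [[0, 0, 0], [0, 0, 0]]]}}

```text
time_s: 8.65
tool_pos: [0.6453, 0.0446, 0.1069]
tool_rot: [-16.0, 90.0, -22.0]
force: [-0.4, -0.5, 1.4]
grip_width: 0.0554
```

The vertical force changed sign (−1.7 to +1.4 N), so the jar is touching the board. Releasing.

Request:
{"name": "drive_tool", "arguments": {"increments": [[[0, 0, 0], [0, 0, 0]], [[0, 0, 0], [0, 0, 0]], [[0, 0, 0], [0, 0, 0]], [[0, 0, 0], [0, 0, 0]], [[0, 0, 0], [0, 0, 0]], [[0, 0, 0], [0, 0, 0]]], "hand": 1}}

```text
time_s: 9.25
tool_pos: [0.6452, 0.0445, 0.1065]
tool_rot: [-107.6, 90.0, -113.6]
force: [0.3, -0.3, -0.0]
grip_width: 0.086
```

Request:
{"name": "drive_tool", "arguments": {"increments": [[[-0.2, 0, 0], [0, 0, 0]], [[-0.4, 0, 0], [0, 0, 0]], [[-0.6, 0, 0], [0, 0, 0]], [[-0.7, 0, 0], [0, 0, 0]], [[-0.7, 0, 0], [0, 0, 0]], [[-0.5, 0, 0], [0, 0, 0]], [[0, 0, 0], [0, 0, 0]]]}}

```text
time_s: 9.95
tool_pos: [0.6474, 0.0452, 0.236]
tool_rot: [8.3, 89.5, 2.3]
force: [0.1, 0.4, 0.2]
grip_width: 0.0867
```

```bash
python3 mv.py 0.4345 -0.2755 0.026;  python3 - <<'E'
from h import *
from cell import env
s=env.read_camera("side"); np.savez("pics/side4.npz",**s)
cv2.imwrite(f"pics/side4.png",s["frame"][:,:,::-1])
print(fit([s],.6454,.0446,.08),fit([s],.638,-.031,.08),fit([s],.4345,-.2755,0))
E
```

```text
t 9.95 pos [0.6474 0.0452 0.236 ] F [0.1 0.4 0.2] w 0.0867 q [ 20.  21. -34.  82.  12.  81. -20.]
axes x,y,z [[0.0081, 0.0003, -1.0], [0.1044, 0.9945, 0.0012], [0.9945, -0.1044, 0.0081]]
rotvec deg [-0.13  0.46 -0.07] units [-0.0011  0.0039 -0.0006]
shift now-axes units [ 5.203 -8.536 -4.497]  final-axes [ 5.25  -8.519 -4.475] (last sg)
[1.817097e+02 6.419000e-01 4.510000e-02] [ 2.268068e+02  6.365000e-01 -3.000000e-02] [218.9727   0.434   -0.275 ]
```

View pics/side4.png

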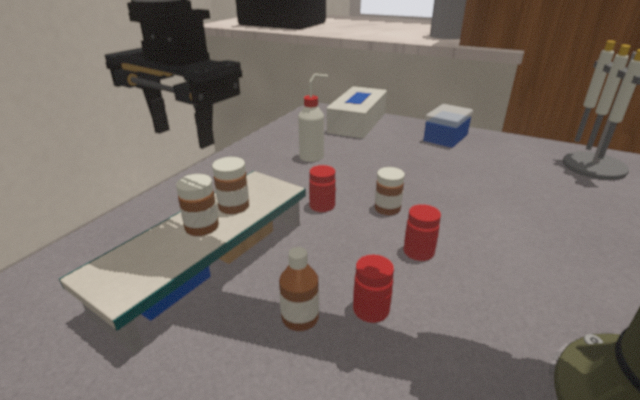

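jar_1 is standing at (198,205) next to the standing jar at (231,185). Now for jar_2.

Request:
{"name": "drive_tool", "arguments": {"increments": [[[0, -0.4, -0.2], [0, 0.004, 0]], [[0, -0.7, -0.4], [0, 0, 0]], [[0, -0.9, -0.5], [0, 0, 0]], [[0, -0.9, -0.5], [0, 0, 0]], [[0, -0.9, -0.5], [0, 0, 0]], [[0, -0.9, -0.5], [0, 0, 0]], [[0, -0.9, -0.5], [0, 0, 0]], [[0, -0.9, -0.5], [0, 0, 0]], [[0, -0.9, -0.5], [0, 0, 0]], [[0, -0.7, -0.3], [0, 0, 0]]]}}

```text
time_s: 11.0
tool_pos: [0.4321, -0.2622, 0.2307]
tool_rot: [179.7, 89.3, 173.5]
force: [1.6, -0.4, -0.1]
grip_width: 0.0871
```

Request:
{"name": "drive_tool", "arguments": {"increments": [[[0, -0.3, -0.1], [0, 0, 0]], [[0, 0, 0], [0, 0, 0]], [[0, 0, 0], [0, 0, 0]], [[0, 0, 0], [0, 0, 0]]]}}

```text
time_s: 11.4
tool_pos: [0.4322, -0.2688, 0.2318]
tool_rot: [173.9, 89.5, 168.1]
force: [0.1, 0.7, -0.4]
grip_width: 0.0872
```

```bash
python3 mv.py 0.4345 -0.2755 0.026;  python3 - <<'E'
from h import *
from cell import env
c=env.read_camera("top"); np.savez("pics/top5.npz",**c)
cv2.imwrite(f"pics/top5.png",c["frame"][:,:,::-1])
s=load("pics/side4.npz")
for p in((.6454,.0446),(.638,-.031)): print(fit([c],*p,.08),fit([c,s],*p,.08))
E
```

```text
t 11.4 pos [ 0.4322 -0.2688  0.2318] F [ 0.1  0.7 -0.4] w 0.0872 q [ 50.   2. -21. 101.   1.  77.  22.]
axes x,y,z [[-0.0083, 0.0017, -1.0], [0.101, 0.9949, 0.0009], [0.9948, -0.101, -0.0084]]
rotvec deg [ 0.06 -0.48 -0.05] units [ 0.0005 -0.004  -0.0004]
shift now-axes units [ 5.144 -0.166  0.117]  final-axes [ 5.145 -0.161  0.074] (last sg)
[1.869901e+02 6.469000e-01 4.360000e-02] [3.570671e+02 6.449000e-01 4.410000e-02]
[ 1.871925e+02  6.405000e-01 -3.250000e-02] [ 4.072633e+02  6.380000e-01 -3.100000e-02]
```

View pics/top5.png

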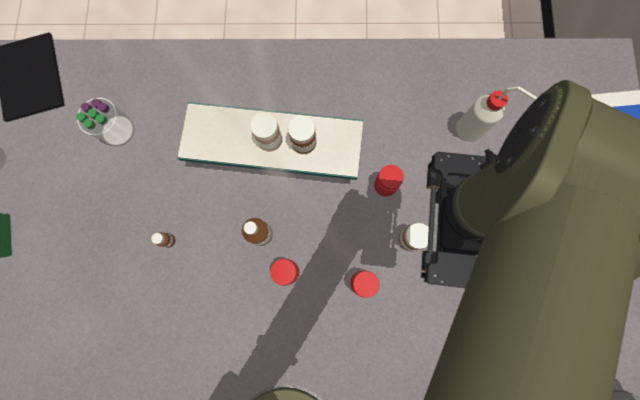

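jar_1 measures (0.645, 0.044), 75.4 mm centre to centre from the standing jar, which has not moved. Descending on jar_2.

Request:
{"name": "drive_tool", "arguments": {"increments": [[[0, -0.16, 0.1], [0, -0.004, 0]], [[0.5, 0, 0], [0, 0, 0]], [[0.8, 0, 0], [0, 0, 0]], [[0.8, 0, 0], [0, 0, 0]], [[0.8, 0, 0], [0, 0, 0]], [[0.7, 0, 0], [0, 0, 0]], [[0.6, 0, 0], [0, 0, 0]], [[0.4, 0, 0], [0, 0, 0]], [[0, 0, 0], [0, 0, 0]], [[0, 0, 0], [0, 0, 0]]]}}

```text
time_s: 12.45
tool_pos: [0.435, -0.2775, 0.0482]
tool_rot: [23.1, 90.0, 17.2]
force: [-0.3, -0.0, 1.0]
grip_width: 0.087
```

```bash
python3 mv.py 0.4345 -0.2755 0.028
```

```text
t 12.45 pos [ 0.435  -0.2775  0.0482] F [-0.3 -0.   1. ] w 0.087 q [ 49.  13. -21. 112.   5.  56.  19.]
axes x,y,z [[0.0003, 0.0001, -1.0], [0.1038, 0.9946, 0.0001], [0.9946, -0.1038, 0.0003]]
rotvec deg [-0.1   0.02 -0.01] units [-0.0008  0.0001 -0.0001]
shift now-axes units [ 0.506  0.049 -0.017]  final-axes [ 0.506  0.049 -0.016] (last sg)
```

Request:
{"name": "drive_tool", "arguments": {"increments": [[[0.2, 0.05, -0.01], [0, 0, 0]], [[0.2, 0, 0], [0, 0, 0]], [[0.1, 0, 0], [0, 0, 0]], [[0, 0, 0], [0, 0, 0]], [[0, 0, 0], [0, 0, 0]]]}}

```text
time_s: 12.95
tool_pos: [0.4342, -0.2757, 0.028]
tool_rot: [-55.5, 90.0, -61.5]
force: [-0.1, 0.3, -0.9]
grip_width: 0.0869
```

Request:
{"name": "drive_tool", "arguments": {"increments": [[[0, 0, 0], [0, 0, 0]], [[0, 0, 0], [0, 0, 0]], [[0, 0, 0], [0, 0, 0]], [[0, 0, 0], [0, 0, 0]], [[0, 0, 0], [0, 0, 0]], [[0, 0, 0], [0, 0, 0]], [[0, 0, 0], [0, 0, 0]], [[0, 0, 0], [0, 0, 0]]], "hand": -1, "squeeze": 20}}

```text
time_s: 13.75
tool_pos: [0.4345, -0.2757, 0.0281]
tool_rot: [-23.1, 90.0, -29.1]
force: [0.1, -2.0, -0.1]
grip_width: 0.0553
```

Request:
{"name": "drive_tool", "arguments": {"increments": [[[-0.1, 0, 0], [0, 0, 0]], [[-0.3, 0, 0], [0, 0, 0]], [[-0.5, 0, 0], [0, 0, 0]], [[-0.7, 0, 0], [0, 0, 0]], [[-0.8, 0, 0], [0, 0, 0]], [[-0.8, 0, 0], [0, 0, 0]], [[-0.8, 0, 0], [0, 0, 0]], [[-0.6, 0, 0], [0, 0, 0]], [[-0.3, 0, 0], [0, 0, 0]], [[0, 0, 0], [0, 0, 0]]]}}

```text
time_s: 14.75
tool_pos: [0.4349, -0.276, 0.2258]
tool_rot: [-33.9, 89.8, -39.9]
force: [0.1, -0.5, -2.9]
grip_width: 0.0553
```

```bash
python3 mv.py 0.6528 0.1200 0.110
```

```text
t 14.75 pos [ 0.4349 -0.276   0.2258] F [ 0.1 -0.5 -2.9] w 0.0553 q [ 50.   3. -21. 101.   1.  76.  23.]
axes x,y,z [[0.0026, -0.0021, -1.0], [0.1044, 0.9945, -0.0019], [0.9945, -0.1044, 0.0028]]
rotvec deg [-0.13  0.16  0.11] units [-0.0011  0.0013  0.0009]
shift now-axes units [ 2.889 10.419  4.375]  final-axes [ 2.896 10.403  4.408] (last sg)
```

Request:
{"name": "drive_tool", "arguments": {"increments": [[[-0.1, 0.3, 0.12], [0, 0, 0]], [[-0.1, 0.6, 0.25], [0, 0, 0]], [[0, 0.8, 0.35], [0, 0, 0]], [[0, 0.8, 0.35], [0, 0, 0]], [[0, 0.8, 0.35], [0, 0, 0]], [[0, 0.8, 0.35], [0, 0, 0]], [[0, 0.8, 0.35], [0, 0, 0]], [[0, 0.8, 0.35], [0, 0, 0]], [[0, 0.8, 0.35], [0, 0, 0]], [[0, 0.8, 0.35], [0, 0, 0]]]}}

```text
time_s: 15.75
tool_pos: [0.5903, 0.0041, 0.2301]
tool_rot: [171.8, 89.8, 165.9]
force: [0.8, -0.2, -2.6]
grip_width: 0.0552
```

Request:
{"name": "drive_tool", "arguments": {"increments": [[[0, 0.8, 0.35], [0, 0, 0]], [[0, 0.8, 0.35], [0, 0, 0]], [[0, 0.7, 0.3], [0, 0, 0]], [[0, 0.5, 0.2], [0, 0, 0]], [[0, 0.3, 0.1], [0, 0, 0]], [[0, 0, 0], [0, 0, 0]], [[0, 0, 0], [0, 0, 0]], [[0, 0, 0], [0, 0, 0]]]}}

```text
time_s: 16.55
tool_pos: [0.6553, 0.1175, 0.2317]
tool_rot: [-105.3, 89.9, -111.4]
force: [0.8, 0.3, -2.4]
grip_width: 0.056
```

```bash
python3 mv.py 0.6528 0.1200 0.110
```

```text
t 16.55 pos [0.6553 0.1175 0.2317] F [ 0.8  0.3 -2.4] w 0.056 q [ 15.  24. -37.  79.  15.  82. -28.]
axes x,y,z [[-0.0006, -0.0015, -1.0], [0.1066, 0.9943, -0.0016], [0.9943, -0.1066, -0.0004]]
rotvec deg [-0.26 -0.03  0.09] units [-0.0022 -0.0002  0.0008]
shift now-axes units [ 3.042  0.061 -0.067]  final-axes [ 3.042  0.056 -0.068] (last sg)
```

Request:
{"name": "drive_tool", "arguments": {"increments": [[[0.2, 0.06, -0.07], [-0.002, 0, 0]], [[0.5, 0, 0], [0, 0, 0]], [[0.6, 0, 0], [0, 0, 0]], [[0.6, 0, 0], [0, 0, 0]], [[0.5, 0, 0], [0, 0, 0]], [[0.3, 0, 0], [0, 0, 0]], [[0.15, 0, 0], [0, 0, 0]], [[0, 0, 0], [0, 0, 0]], [[0, 0, 0], [0, 0, 0]], [[0, 0, 0], [0, 0, 0]]]}}

```text
time_s: 17.55
tool_pos: [0.6538, 0.1224, 0.1193]
tool_rot: [13.3, 89.9, 7.6]
force: [-0.3, 0.4, -2.3]
grip_width: 0.0555
```

```bash
python3 mv.py 0.6528 0.1200 0.110
```

```text
t 17.55 pos [0.6538 0.1224 0.1193] F [-0.3  0.4 -2.3] w 0.0555 q [ 14.  28. -36.  87.  17.  70. -30.]
axes x,y,z [[0.0022, 0.0003, -1.0], [0.1004, 0.995, 0.0005], [0.9949, -0.1004, 0.0021]]
rotvec deg [ 0.1   0.12 -0.03] units [ 0.0008  0.001  -0.0002]
shift now-axes units [ 0.232 -0.062 -0.018]  final-axes [ 0.232 -0.062 -0.018] (last sg)
```

Request:
{"name": "drive_tool", "arguments": {"increments": [[[0.1, -0.06, -0.02], [0, 0, 0]], [[0.08, 0, 0], [0, 0, 0]], [[0.04, 0, 0], [0, 0, 0]], [[0, 0, 0], [0, 0, 0]], [[0, 0, 0], [0, 0, 0]], [[0, 0, 0], [0, 0, 0]]]}}

```text
time_s: 18.15
tool_pos: [0.652, 0.1199, 0.1092]
tool_rot: [16.0, 90.0, 10.2]
force: [-0.6, 0.3, -2.2]
grip_width: 0.0552
```

```bash
python3 mv.py 0.6528 0.1200 0.1085
python3 - <<'E'
from h import *
from cell import env
s=env.read_camera("side"); np.savez("pics/side6.npz",**s)
cv2.imwrite(f"pics/side6.png",cv2.resize(s["frame"][90:310,60:360,::-1],None,fx=2.6,fy=2.6,interpolation=2))
E
```

```text
t 18.15 pos [0.652  0.1199 0.1092] F [-0.6  0.3 -2.2] w 0.0552 q [ 14.  28. -36.  88.  17.  69. -30.]
axes x,y,z [[0.0002, 0.0, -1.0], [0.1002, 0.995, 0.0], [0.995, -0.1002, 0.0002]]
rotvec deg [ 0.11  0.01 -0.  ] units [ 0.0009  0.0001 -0.    ]
shift now-axes units [0.018 0.004 0.019]  final-axes [0.018 0.004 0.019] (last sg)
```

View pics/side6.png

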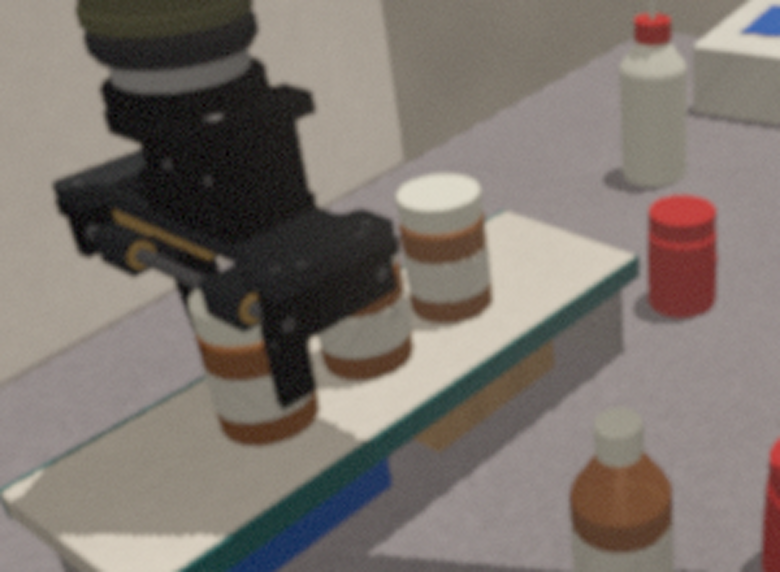

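The three jars are in line. jar_2, at crop (265,400), is upright just above the board, and the gaps are clear.

Request:
{"name": "drive_tool", "arguments": {"increments": [[[0.02, 0, 0.02], [0, 0, 0]], [[0.02, 0, 0], [0, 0, 0]], [[0, 0, 0], [0, 0, 0]], [[0, 0, 0], [0, 0, 0]]]}}

```text
time_s: 18.6
tool_pos: [0.653, 0.1198, 0.1081]
tool_rot: [0.6, 90.0, -5.2]
force: [-0.7, -1.3, 1.1]
grip_width: 0.0555
```

Request:
{"name": "drive_tool", "arguments": {"increments": [[[0.02, 0, 0], [0, 0, 0]], [[0, 0, 0], [0, 0, 0]], [[0, 0, 0], [0, 0, 0]]]}}

```text
time_s: 18.9
tool_pos: [0.653, 0.1198, 0.1081]
tool_rot: [-9.9, 89.9, -15.7]
force: [-2.6, -0.5, 5.8]
grip_width: 0.0558
```

It's in contact at 5.8 N. Release and retreat.

Request:
{"name": "drive_tool", "arguments": {"increments": [[[-0.01, 0, 0], [0, 0, 0]], [[0, 0, 0], [0, 0, 0]], [[0, 0, 0], [0, 0, 0]], [[0, 0, 0], [0, 0, 0]], [[0, 0, 0], [0, 0, 0]], [[0, 0, 0], [0, 0, 0]]], "hand": 1}}

```text
time_s: 19.5
tool_pos: [0.6527, 0.1197, 0.107]
tool_rot: [-153.9, 90.0, -159.7]
force: [-0.6, -0.3, 0.4]
grip_width: 0.0862
```

Request:
{"name": "drive_tool", "arguments": {"increments": [[[-0.2, 0, 0], [0, 0, 0]], [[-0.4, 0, 0], [0, 0, 0]], [[-0.6, 0, 0], [0, 0, 0]], [[-0.7, 0, 0], [0, 0, 0]], [[-0.7, 0, 0], [0, 0, 0]], [[-0.6, 0, 0], [0, 0, 0]], [[-0.3, 0, 0], [0, 0, 0]], [[0, 0, 0], [0, 0, 0]]]}}

```text
time_s: 20.3
tool_pos: [0.6538, 0.1203, 0.2502]
tool_rot: [13.6, 89.7, 7.8]
force: [0.2, 0.6, 0.7]
grip_width: 0.0871
```

Request:
{"name": "drive_tool", "arguments": {"increments": [[[0, -0.2, -0.4], [0, 0, 0]], [[0, -0.4, -0.6], [0, 0, 0]], [[0, -0.7, -0.6], [0, 0, 0]], [[0, -0.8, -0.6], [0, 0, 0]], [[0, -0.8, -0.6], [0, 0, 0]], [[0, -0.8, -0.6], [0, 0, 0]], [[0, -0.8, -0.6], [0, 0, 0]], [[0, -0.8, -0.5], [0, 0, 0]], [[0, -0.8, -0.2], [0, 0, 0]], [[0, -0.8, 0], [0, 0, 0]]]}}

```text
time_s: 21.3
tool_pos: [0.4359, -0.1372, 0.2463]
tool_rot: [-152.4, 89.9, -158.2]
force: [1.1, 0.0, -0.1]
grip_width: 0.0869
```

Request:
{"name": "drive_tool", "arguments": {"increments": [[[0, -0.8, 0], [0, 0, 0]], [[0, -0.8, 0], [0, 0, 0]], [[0, -0.8, 0], [0, 0, 0]], [[0, -0.6, 0], [0, 0, 0]], [[0, -0.3, 0], [0, 0, 0]], [[0, 0, 0], [0, 0, 0]], [[0, 0, 0], [0, 0, 0]], [[0, 0, 0], [0, 0, 0]]]}}

```text
time_s: 22.1
tool_pos: [0.4253, -0.2656, 0.2471]
tool_rot: [106.9, 90.0, 101.3]
force: [0.1, -0.1, -0.2]
grip_width: 0.0868
```

```bash
python3 mv.py
python3 - <<'E'
from h import *
from cell import env
s=env.read_camera("side");c=env.read_camera("top")
for n,i in(("side",s),("top",c)): cv2.imwrite(f"pics/{n}7.png",i["frame"][:,:,::-1])
P=[]
for p in((.638,-.031),(.645,.044),(.653,.12)):
    f=[fit(k,*p,.08) for k in([c],[s],[c,s])]; print(f); P.append(f[2][1:])
P=np.array(P); a=np.radians(-5.86); M=np.array([[np.cos(a),np.sin(a)],[-np.sin(a),np.cos(a)]])
print("shelf coords",np.round((P-[.6453,.0438])@M.T,4), "gaps",np.hypot(*np.diff(P,axis=0).T)-.056)
E
```

```text
t 22.1 pos [ 0.4253 -0.2656  0.2471] F [ 0.1 -0.1 -0.2] w 0.0868 q [ 48.   0. -19. 101.   0.  79.  23.]
axes x,y,z [[-0.0001, 0.0005, -1.0], [0.0978, 0.9952, 0.0005], [0.9952, -0.0978, -0.0001]]
rotvec deg [ 0.25 -0.01 -0.03] units [ 0.0021 -0.0001 -0.0002]
[array([ 1.86974e+02,  6.41000e-01, -3.25000e-02]), array([ 2.260318e+02,  6.365000e-01, -3.000000e-02]), array([ 4.061967e+02,  6.380000e-01, -3.100000e-02])]
[array([1.874481e+02, 6.465000e-01, 4.350000e-02]), array([2.264155e+02, 6.425000e-01, 4.550000e-02]), array([4.041551e+02, 6.445000e-01, 4.450000e-02])]
[array([1.854603e+02, 6.540000e-01, 1.185000e-01]), array([2.267699e+02, 6.505000e-01, 1.205000e-01]), array([4.014717e+02, 6.520000e-01, 1.195000e-01])]
shelf coords [[ 0.0004 -0.0752]
 [-0.0009  0.0006]
 [-0.0011  0.076 ]] gaps [0.01977928 0.01937407]
```

View pics/side7.png

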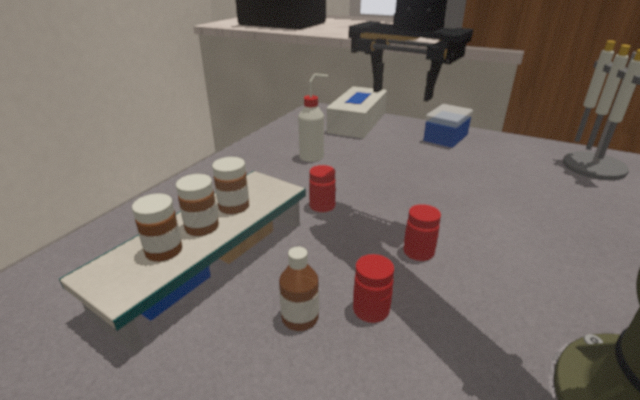

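View pics/top7.png

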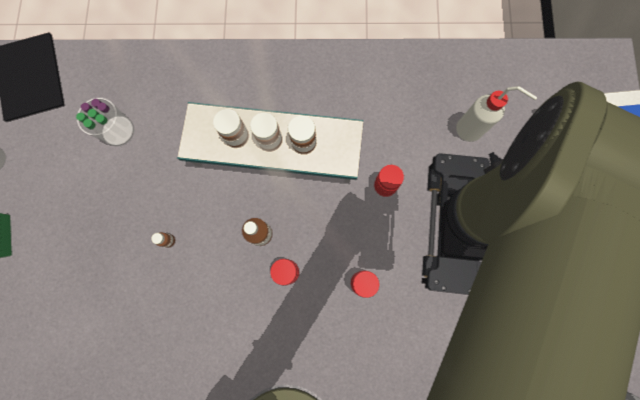

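Both views show three upright jars in a straight row (side view: 231,185; 198,205; 159,228), with everything else untouched and the gripper clear. Handing in.

```bash
python3 -c "
from cell import env
print(env.sign_off())"
```

```text
the job is handed in; nothing more can be done
None
```

Both loose amber jars are now upright on the shelf, in one straight row with the jar that was already there. I handed the job in at about 22 s.

- **Gaps:** the last camera measurement put the gaps between neighbours at 19.8 mm and 19.4 mm.
- **Alignment:** all three jars measured within about 1 mm of the board's middle line. The standing jar is at the same place as at the start.
- **Everything else:** the bottle, vial and red jars in view have not moved, and the gripper finished open and clear of everything. The highest force in the readings after each move was about 6 N.
- **Disagreement between cameras:** the two views differ by about 2–4 mm in absolute position, mostly in x. The difference is nearly the same for all three jars, so the gaps and straightness hold, but the row's exact position across the board is less certain.

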